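# Load the keyed ointment jar into the inclined mixer

### The arm

A 6-joint arm with a two-finger parallel gripper is mounted at the origin on a cart in front of the work surface, level with it; the furniture and walls round the work are solid. World frame = base frame: x ahead of the robot, y to its left, z up, the work surface at z = 0. Lengths are in m, angles in rad, forces in N, time in s.
With the tool pointing down it reaches from about 0.35 to 0.975 m from the base axis. Payload 4.9 kg.
Tool frame: the origin (TCP) lies at the very end of the fingers, on their centre line; the grasp point (between the pads) lies 19 mm behind it; z points along the fingers, y is the line along which they close (so a half turn about z gives the same grasp; the last joint's range is limited). The gripper opens to 85 mm and grips with 20 to 120 N. Pads are 22 mm wide; open, the fingers measure 114 mm over their backs; the gripper's body (76 mm by 85 mm) begins 54 mm behind the grasp point. The pads swing forward as they close: fully open they stand 13 mm farther back than shut.
Start: joints at [1.157, 0.053, 1.613, -0, 1.476, -0.119], TCP at [0.182, 0.598, 0.208] pointing down, gripper open.
Joint ranges: [-3.01, 3.01], [-1.01, 2.22], [0.06, 2.58], [-1.02, 4.17], [0.09, 2.62], [-3.14, 3.14]. Speed limits (rad/s): [2.57, 2.57, 3.14, 3.14, 3.14, 3.14].

### API

Orientations are given as a rotation vector (axis times angle).
In Python, from station import ctrl, imaging gives the robot as it stands.
- The arm moves only by the tool play_rows, never from a script. Its argument "series" is a list of rows, each a list of 3 entries, a list of its own where there are three numbers: the opening, from 0 (shut) to 1 (fully open), then the shift along the tool's x, y, z each as a share of 0.05 m, from -1 to 1, then the turn, a rotation vector about the tool's x, y, z each as a share of 8 degrees, from -1 to 1. In form: [[grip, [dx, dy, dz], [ax, ay, az]], ...]. A call has 1 to 8 rows; each row shifts and turns the commanded pose from where the row before left it, along the tool's axes as they then stand; what a row does not reach is not made up. A row lasts 1/8 s, in which the tool goes at most 62.5 mm and 10.7 degrees, less where a joint would pass 70% of its speed; a pose out of reach is approached as far as the arm can. A call with a number of a shift or a turn outside -1 to 1 is refused whole. A call with a gripper value outside its range is refused whole. The fingers move at their own pace and stop on an object; "force" is the grip in N (left out, the last holds). Time passes only in rows, so rows that do not move let the fingers close. It gives the time, the measured TCP pose, the force, the opening and the grip force at its end, in the units of the state.
- ctrl.get_obs(): the state, without advancing time (a new reading comes with each control period).
- imaging.get_image(name): name is "scene" or "top" or "wrist"; returns a dict with "color" (420x560x3 uint8, blue, green, red), "fx", "fy", "cx", "cy" (pixels), "extrinsics" (4x4, takes a point from world to camera coordinates); the wrist camera has in their place "hand_eye" (4x4, takes a point from camera to tool coordinates, whose origin is the TCP and whose axes are the flange's). Camera axes: x right, y down, z forward; pixel columns grow to the right and rows downward; lengths in m; the calibration is good to about 2 mm. A picture is of the moment at which its call begins: read the wrist's pose just before it. There is no depth.
- ctrl.finish_job(): hands the job in; it is judged then, once.
The state is a dict: "t": time; "q": joint angles; "dq": joint speeds; "effort": joint torques, N m; "tool_pos": TCP position; "tool_rot": TCP orientation; "contact_force": force on the tool from outside, world axes, zero at the start; "wrist_torque": the same for the moment, N m; "opening": finger opening in m; "grip_force": force on a finger pad.
Only numpy, scipy, OpenCV 4.12 (cv2) and the standard library are available. Lean on these libraries where they do the work, as an engineer would, in place of code of your own. Each camera call takes 0.05 s, during which the arm holds its last target. There are 200 camera calls.

### The job

Load the small ointment jar with the orange foot ring into the inclined mixer: turn it so that the orange lug on its ring drops into the slot of the mixer's blue cup, and seat it fully home on the cup's floor. Then turn the jar, and the cup with it, clockwise (looking down on the lid) right up to the stop, where lug and slot stand at the orange mark on the front of the mixer, and let go. Leave the larger white jar and the brown bottle where they are, and tip nothing over.

Things in the scene. Friction and masses are not known exactly. Their poses are not given: they have to be found in the camera images.
- jar: White round ointment jar, loose, closed, 0.08 to 0.17 kg, 40 mm high; lid 58.4 mm in diameter, 27 to 40 mm above the underside (grasp it across the lid); body 56.2 mm. An orange ring, 58 mm in diameter and 12 mm high, sits round its foot with one lug. Stands upright on the worktop at first. Origin: centre of the underside; z up through the lid; x points along the lug.
- lug (a point): Outer end of the jar's orange lug, 39 mm from the jar's axis and 6 mm above its underside. The lug is 10 mm wide, from 0.5 to 12 mm above the underside, and sticks out 10 mm from the ring. Axes as the jar's.
- mixer: White bench mixer, fixed, 190 x 150 mm, up to 150 mm high. Origin: centre of its underside; z up; its front looks along its own -x, roughly to the robot. Its upper face slopes down to the front: the face's normal, [-0.5, 0, 0.866] in this frame, leans 30 degrees from vertical. A blue cup with a white floor turns on that face about the normal.
- cup (a point): Centre of the cup's inner floor, on its turning axis. z: along that axis, out of the cup; x: where the slot points (turns with the cup). Inside diameter 60.4 mm, outside 77, wall 16 mm high, floor disc 91 mm wide. The slot, 14 mm wide, orange dots beside it, runs through the wall down to the floor. A jar not turned to it stays on top of the wall; a seated jar has its origin here and its x along this x.
- mark (a point): Orange mark on the mixer's sloping face, in front of the cup, 51 mm from the cup's axis. Slot and lug point to it when the cup is at its stop.
- carrier (a joint): Turning angle of the cup on the mixer, rad: grows as the cup turns clockwise looking down on it, from 0 to the stop at 1.571, where the slot points at the orange mark. Friction of 0.08 N m holds it where it is left. It starts between 0.15 and 0.65. The seated jar carries the cup round by its lug (3 degrees of play either way).
- white_jar: Larger plain white jar, 68 mm in diameter, 50 mm high, no ring; a bystander. Origin: centre of the underside.
- amber: Brown glass bottle with black cap, 64 mm in diameter, 135 mm high, standing; a bystander. Origin: centre of the underside.
Not all that is in view belongs to the job. Leave any turquoise look-alike of the jar alone.

How it is judged:
By the outcome, as a careful person would: the job done as asked, in the order asked, and still so for the second after the job is handed in, with the robot touching nothing.
It also fails if it takes over 50 s, if anything falls off the work surface, if the arm or the gripper's body presses on something with over 40 N, if the wrist force passes 120 N, or if a joint passes its speed limit or range.

## Working session

There is one attempt and no reset: what is moved stays moved. The work goes in short steps, Python scripts to look and compute and a tool call to move; the robot and the scene stay as the last step left them, time stands still between calls to the robot, and variables do not carry over. Pictures are saved under pics/ and viewed, at most 10 in all, crops included, and the job is handed in when it is done.

Besides the shell and the picture viewer there is one more tool, called as name([rows], argument=value, ...), one row to a line, values as JSON. play_rows: Moves the arm, as the interface text tells. Shift numbers are shares of 0.05 m and turn numbers shares of 8 degrees, none past 1 either way. Its arguments: {"type":"object","properties":{"series":{"type":"array"},"force":{"type":"number"}},"required":["series"]}

```bash
ls; mkdir -p pics; cat > h.py <<'E'
import numpy as np, cv2
from scipy.spatial.transform import Rotation as R
from station import ctrl, imaging
def grab(n):
    o=ctrl.get_obs(); d=imaging.get_image(n)
    if 'extrinsics' in d: T=np.linalg.inv(np.array(d['extrinsics']))
    else:
        B=np.eye(4);B[:3,:3]=R.from_rotvec(o['tool_rot']).as_matrix();B[:3,3]=o['tool_pos'];T=B@np.array(d['hand_eye'])
    d['T']=T; return d
def ray(d,u,v):
    r=d['T'][:3,:3]@np.array([(u-d['cx'])/d['fx'],(v-d['cy'])/d['fy'],1]); return d['T'][:3,3],r/np.linalg.norm(r)
def plane(d,u,v,p0,n=(0,0,1)):
    c,r=ray(d,u,v); n=np.array(n); return c+r*(n@(np.array(p0)-c))/(n@r)
def proj(d,p):
    q=np.linalg.inv(d['T'])@np.append(p,1); return np.array([d['fx']*q[0]/q[2]+d['cx'],d['fy']*q[1]/q[2]+d['cy']])
def blobs(d,lo,hi,amin=8):
    m=cv2.inRange(cv2.cvtColor(d['color'],cv2.COLOR_BGR2HSV),np.array(lo),np.array(hi))
    n,l,s,c=cv2.connectedComponentsWithStats(m)
    return m,[(int(s[i,4]),c[i].round(1).tolist(),s[i,:4].tolist()) for i in range(1,n) if s[i,4]>=amin]
E
python3 - <<'E'
from h import *
a=grab('scene');b=grab('top')
for n,d in(('scene',a),('top',b)):
    cv2.imwrite(f'pics/{n}0.png',d['color']); print(n,d['fx'],d['T'][:3,3].round(3))
    print('or',blobs(d,(5,140,120),(20,255,255))[1]); print('bl',blobs(d,(98,120,60),(125,255,255),30)[1])
E
```

```text
pics
scene 544.8302502926402 [-0.617 -0.706  0.754]
or [(8, [501.5, 127.8], [498, 127, 8, 2]), (77, [402.4, 256.1], [390, 251, 24, 8]), (79, [410.5, 283.3], [400, 278, 23, 11])]
bl [(63, [168.5, 181.0], [160, 178, 18, 6]), (245, [338.6, 189.5], [326, 178, 28, 25]), (303, [461.0, 260.8], [448, 251, 28, 20])]
top 490.2664820020483 [ 0.41  -0.013  1.444]
or []
bl [(460, [549.5, 101.3], [540, 90, 20, 24]), (223, [442.8, 175.0], [431, 162, 23, 27]), (71, [331.8, 169.3], [321, 165, 26, 15]), (66, [334.4, 187.8], [322, 182, 23, 10])]
```

View pics/scene0.png

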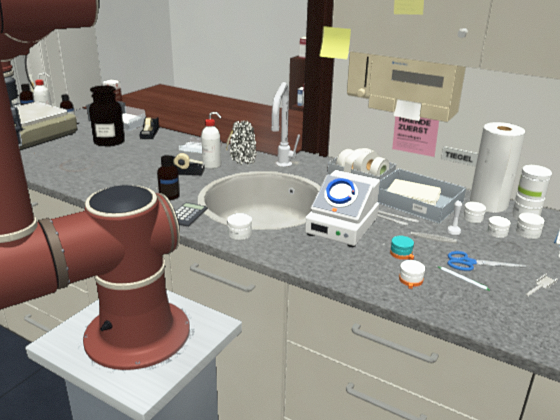

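View pics/top0.png

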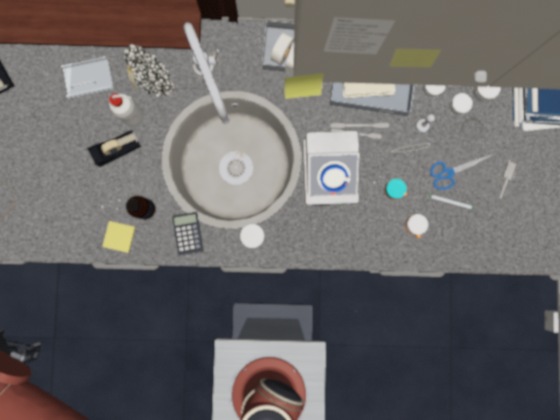

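The scene view shows two ringed jars. The white-lidded one with the orange ring, scene (411,272) / top (418,225), matches the description. The turquoise-lidded one, scene (402,247) / top (397,188), is the look-alike. The mixer is at top (332,170), the plain white jar at (252,236) and the brown bottle at (140,207). I'll enlarge to confirm.

```bash
python3 - <<'E'
from h import *
a=grab('scene');b=grab('top')
f=lambda im,x,y,w,h,s:cv2.resize(im[y:y+h,x:x+w],None,fx=s,fy=s,interpolation=cv2.INTER_CUBIC)
A=f(a['color'],380,230,66,60,6);B=f(b['color'],385,170,66,80,4.5);C=f(a['color'],300,165,85,80,4.5);D=f(b['color'],295,125,80,85,4.5)
im=np.zeros((600,800,3),np.uint8)
for t,(y,x) in((A[:290],(0,0)),(B[:300],(0,400)),(C[:300],(300,0)),(D[:300],(300,400))):
    t=t[:min(300,600-y),:400]; im[y:y+t.shape[0],x:x+t.shape[1]]=t
cv2.imwrite('pics/crop1.png',im)
m,bl=blobs(b,(0,0,200),(180,60,255),60)
print([x for x in bl if 300<x[1][0]<430 and 120<x[1][1]<250])
print('orange top',blobs(b,(3,80,90),(22,255,255),3)[1])
print('jar lid top',plane(b,418,225,[0,0,.04]))
mb,_=blobs(b,(98,120,60),(125,255,255)); ys,xs=np.nonzero(mb[155:200,310:360]); 
e=cv2.fitEllipse(cv2.convexHull(np.stack([xs+310,ys+155],1).astype(np.float32)));print('cup top',e)
c1,r1=ray(b,*e[0])
ma,_=blobs(a,(98,120,60),(125,255,255)); ys,xs=np.nonzero(ma[165:210,318:365]); 
e2=cv2.fitEllipse(cv2.convexHull(np.stack([xs+318,ys+165],1).astype(np.float32)));print('cup scene',e2)
c2,r2=ray(a,*e2[0])
s=np.linalg.lstsq(np.stack([r1,-r2],1),c2-c1,rcond=None)[0];print(c1+s[0]*r1,c2+s[1]*r2)
E
```

```text
[(1099, [332.3, 143.3], [308, 132, 51, 28]), (119, [332.1, 169.3], [318, 161, 32, 27]), (337, [334.4, 177.3], [323, 168, 27, 19]), (373, [331.0, 198.3], [307, 186, 51, 18]), (283, [417.7, 224.2], [409, 215, 19, 20])]
orange top [(8180, [95.8, 21.6], [0, 0, 200, 47]), (12, [286.4, 52.4], [285, 49, 4, 8]), (10, [129.0, 68.5], [128, 67, 3, 4]), (4, [112.8, 97.8], [112, 97, 3, 2]), (3, [120.0, 104.0], [119, 103, 3, 3]), (6, [332.5, 193.3], [331, 193, 4, 2]), (5, [405.6, 194.2], [405, 193, 2, 3]), (6, [406.7, 229.0], [406, 227, 3, 5]), (14, [418.1, 235.9], [416, 235, 5, 3]), (1808, [268.8, 384.9], [233, 358, 72, 62]), (1719, [21.7, 402.1], [0, 372, 70, 48]), (3, [262.0, 404.0], [261, 404, 3, 1]), (3, [246.0, 412.0], [245, 411, 3, 3])]
jar lid top [ 0.49286135 -0.4174869   0.04      ]
cup top ((333.9612731933594, 178.13507080078125), (26.064207077026367, 26.558971405029297), 172.48049926757812)
cup scene ((339.980224609375, 190.2416229248047), (24.854530334472656, 28.043027877807617), 79.3931655883789)
[ 0.60834539 -0.16283677  0.13171077] [ 0.60864829 -0.16339571  0.13182053]
```

View pics/crop1.png

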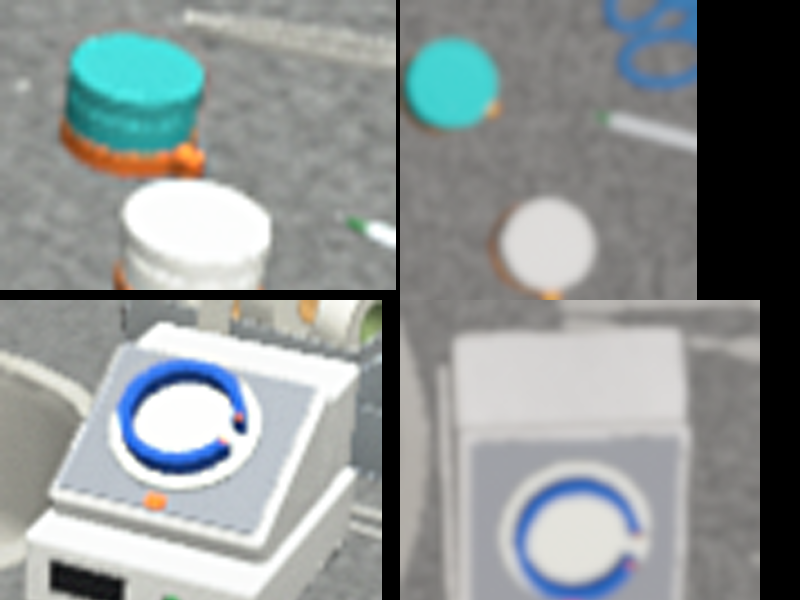

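The crop confirms it: the white-lidded jar has an orange ring, and its lug points toward the robot, at top (418,236). The turquoise jar is separate. The cup slot points right and slightly forward, and the orange mark is at the front, scene (338,210). Next I'll set up the move arithmetic.

```bash
cat >> h.py <<'E'
def frame(normal,yv):
    "tool rotation: z=-normal, y-axis nearest to yv"
    z=-np.array(normal,float); z/=np.linalg.norm(z); y=np.array(yv,float); y-=z*(y@z); y/=np.linalg.norm(y)
    return np.stack([np.cross(y,z),y,z],1)
def need(p,Rt=None,o=None):
    "prints shift (units of .05 m, in present axes), turn (units of 8 deg), and shift if turn is done first"
    o=o or ctrl.get_obs(); R0=R.from_rotvec(o['tool_rot']).as_matrix(); d=np.array(p)-o['tool_pos']
    print('t',round(o['t'],2),'pos',np.round(o['tool_pos'],4),'F',np.round(o['contact_force'],1),'open',round(o['opening'],4),'q',np.round(o['q'],2))
    print(' shift now',(R0.T@d/.05).round(2))
    if Rt is not None:
        print(' turn',(R.from_matrix(R0.T@Rt).as_rotvec(degrees=True)/8).round(2),' shift after turn',(Rt.T@d/.05).round(2))
E
python3 - <<'E'
from h import *
o=ctrl.get_obs();print(R.from_rotvec(o['tool_rot']).as_matrix().round(3))
need([.42,.1,.26]);
for a in (-35,0,35):
    t=np.radians(a)-.70; need([.46,-.39,.25],frame([0,0,1],[-np.sin(t),np.cos(t),0]))
d=grab('wrist');print(d['hand_eye'])
E
```

```text
[[-0.957  0.291 -0.001]
 [ 0.291  0.957 -0.001]
 [ 0.    -0.001 -1.   ]]
t 0.2 pos [0.1814 0.5977 0.2075] F [-0.3  1.  -0.1] open 0.0854 q [ 1.16  0.05  1.61 -0.    1.48 -0.12]
 shift now [-7.46 -8.14 -1.04]
t 0.2 pos [0.1814 0.5977 0.2075] F [-0.3  1.  -0.1] open 0.0854 q [ 1.16  0.05  1.61 -0.    1.48 -0.12]
 shift now [-11.07 -17.28  -0.83]
 turn [-0.01  0.    7.28]  shift after turn [-20.52   0.31  -0.85]
t 0.2 pos [0.1814 0.5977 0.2075] F [-0.3  1.  -0.1] open 0.0854 q [ 1.16  0.05  1.61 -0.    1.48 -0.12]
 shift now [-11.07 -17.28  -0.83]
 turn [-0.01  0.    2.9 ]  shift after turn [-16.99 -11.52  -0.85]
t 0.2 pos [0.1814 0.5977 0.2075] F [-0.3  1.  -0.1] open 0.0854 q [ 1.16  0.05  1.61 -0.    1.48 -0.12]
 shift now [-11.07 -17.28  -0.83]
 turn [-0.01 -0.   -1.47]  shift after turn [ -7.31 -19.18  -0.85]
[[ 2.87382227e-04 -9.55599792e-01 -2.94667534e-01  7.61515820e-02]
 [ 9.99999917e-01  1.89316596e-04  3.61326887e-04 -1.28726109e-03]
 [-2.89498443e-04 -2.94667613e-01  9.55599767e-01 -1.65557874e-01]
 [ 0.00000000e+00  0.00000000e+00  0.00000000e+00  1.00000000e+00]]
```

play_rows([
  [1,[-0.93,-1,-0.15],[0,0,0.8]],
  [1,[-0.8,-1,-0.15],[0,0,0.8]],
  [1,[-0.7,-1,-0.15],[0,0,0.8]],
  [1,[-0.6,-1,-0.15],[0,0,0.8]],
  [1,[-0.5,-1,-0.15],[0,0,0.8]],
  [1,[-0.4,-1,-0.15],[0,0,0.8]],
  [1,[-0.3,-1,0],[0,0,0.8]],
  [1,[-0.2,-1,0],[0,0,0.8]],
])

```text
t: 1.25
tool_pos: [0.1303, 0.2148, 0.2561]
tool_rot: [1.768, 2.596, -0.044]
contact_force: [0.7, 1.6, 0.4]
opening: 0.0858
grip_force: 0.0
```

```bash
python3 - <<'E'
from h import *
t=np.radians(20);need([.48,-.35,.25],frame([0,0,1],[np.cos(t),np.sin(t),0]))
E
```

```text
t 1.25 pos [0.1303 0.2148 0.2561] F [0.7 1.6 0.4] open 0.0858 q [ 0.73 -1.01  2.27 -0.01  1.91  0.36]
 shift now [-13.07   2.37   0.28]
 turn [-0.16  0.12  0.19]  shift after turn [-13.01   2.71   0.12]
```

play_rows([
  [1,[0,1,0],[0,0,0]],
  [1,[0,1,0],[0,0,0]],
  [1,[-0.2,1,0],[0,0,0]],
  [1,[-0.6,1,0],[0,0,0]],
  [1,[-1,0.6,0],[0,0,0]],
  [1,[-1,0.4,0],[0,0,0]],
  [1,[-1,0.2,0],[0,0,0]],
  [1,[-1,0,0],[0,0,0]],
])

```text
t: 2.25
tool_pos: [0.4623, 0.0888, 0.2556]
tool_rot: [1.758, 2.602, -0.038]
contact_force: [1.0, 0.0, 0.5]
opening: 0.0855
grip_force: 0.0
```

```bash
python3 - <<'E'
from h import *
t=np.radians(20);need([.48,-.35,.25],frame([0,0,1],[np.cos(t),np.sin(t),0]))
E
```

```text
t 2.25 pos [0.4623 0.0888 0.2556] F [1.  0.  0.5] open 0.0855 q [ 0.04 -0.34  1.89 -0.02  1.61 -0.34]
 shift now [-8.27 -2.94  0.29]
 turn [-0.14  0.1   0.24]  shift after turn [-8.37 -2.67  0.11]
```

play_rows([
  [1,[-1,-0.33,0],[-0.1,0.1,0.2]],
  [1,[-1,-0.33,0],[0,0,0]],
  [1,[-1,-0.33,0],[0,0,0]],
  [1,[-1,-0.33,0],[0,0,0]],
  [1,[-1,-0.33,0],[0,0,0]],
  [1,[-1,-0.33,0],[0,0,0]],
  [1,[-1,-0.33,0],[0,0,0]],
  [1,[-1,-0.33,0],[0,0,0]],
])

```text
t: 3.25
tool_pos: [0.4778, -0.3322, 0.2577]
tool_rot: [-1.794, -2.576, 0.007]
contact_force: [0.9, 0.0, 0.4]
opening: 0.0851
grip_force: 0.0
```

play_rows([
  [1,[-0.3,0,0],[0,0,0]],
  [1,[0,0,0],[0,0,0]],
])

```text
t: 3.5
tool_pos: [0.4832, -0.3447, 0.2573]
tool_rot: [-1.794, -2.575, 0.006]
contact_force: [-0.8, 0.3, -0.5]
opening: 0.0856
grip_force: 0.0
```

```bash
python3 - <<'E'
from h import *
d=grab('wrist'); cv2.imwrite('pics/w1.png',d['color'])
print('or',blobs(d,(3,140,90),(20,255,255),15)[1]); print('wh',blobs(d,(0,0,190),(180,50,255),500)[1])
o=ctrl.get_obs();print(o['tool_pos'],o['q'])
E
```

```text
or [(162, [460.1, 21.7], [453, 14, 15, 16]), (16, [490.0, 64.5], [488, 62, 5, 6]), (19, [515.3, 74.0], [513, 71, 6, 7]), (58, [353.3, 196.1], [347, 185, 20, 28]), (36, [265.6, 205.2], [255, 203, 24, 9]), (60, [245.0, 223.6], [241, 220, 9, 9]), (56, [350.6, 227.7], [347, 223, 8, 10])]
wh [(4893, [445.7, 77.3], [391, 0, 169, 156]), (6089, [517.5, 41.5], [463, 0, 97, 92]), (1876, [272.5, 233.6], [248, 210, 50, 48]), (506, [296.6, 313.2], [269, 280, 56, 68]), (1709, [48.6, 314.3], [0, 294, 101, 41]), (1338, [34.0, 333.7], [0, 314, 78, 37])]
[ 0.48327291 -0.34381755  0.25746681] [-0.74159179 -0.04494739  1.62937788 -0.00428575  1.55974372 -1.09626358]
```

View pics/w1.png

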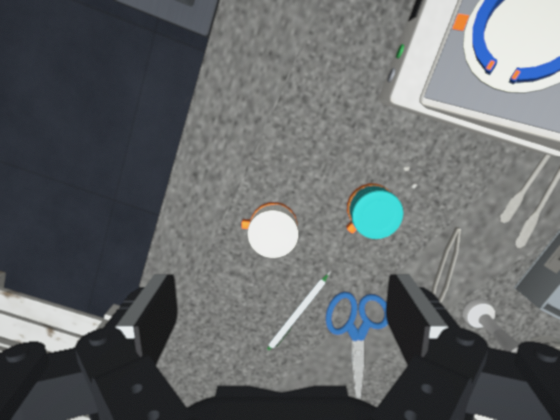

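The wrist view shows the jar lid at (273,233) with its lug at (245,224), and the turquoise jar clear at (376,214). The mixer's mark is at (460,22) and the slot dots are at (490,64) and (515,74).

```bash
python3 - <<'E'
from h import *
d=grab('wrist')
m,_=blobs(d,(0,0,190),(180,50,255)); ys,xs=np.nonzero(m[205:262,244:302])
c=cv2.convexHull(np.stack([xs+244,ys+205],1).astype(np.float32)); (u,v),r=cv2.minEnclosingCircle(c); e=cv2.fitEllipse(c);print(u,v,r,e)
J=plane(d,*e[0],[0,0,.04]); L=plane(d,245,224.,[0,0,.011]); l=L-J
print('jar',J,'lug',L,'r',np.hypot(*l[:2]),'ang',np.degrees(np.arctan2(l[1],l[0])))
t=np.radians(20);Rt=frame([0,0,1],[np.cos(t),np.sin(t),0])
need([J[0],J[1],.10],Rt);need([J[0],J[1],.018],Rt)
E
```

```text
271.88348388671875 233.9708709716797 25.198423385620117 ((271.99456787109375, 234.22093200683594), (47.0806884765625, 50.264404296875), 97.06275939941406)
jar [ 0.49585102 -0.41563471  0.04      ] lug [ 0.46357495 -0.42536209  0.011     ] r 0.033710029632024886 ang -163.2282113717066
t 3.6 pos [ 0.4834 -0.3434  0.2577] F [-0.3 -0.6  0.7] open 0.0854 q [-0.74 -0.05  1.63 -0.    1.56 -1.1 ]
 shift now [-1.44 -0.25  3.15]
 turn [-0.04  0.    0.05]  shift after turn [-1.44 -0.26  3.15]
t 3.6 pos [ 0.4834 -0.3434  0.2577] F [-0.3 -0.6  0.7] open 0.0854 q [-0.74 -0.05  1.63 -0.    1.56 -1.1 ]
 shift now [-1.44 -0.25  4.79]
 turn [-0.04  0.    0.05]  shift after turn [-1.44 -0.26  4.79]
```

play_rows([
  [1,[0,0,1],[0,0,0]],
  [1,[0.2,-0.25,1],[0,0,0]],
  [1,[0,0,0],[0,0,0]],
  [1,[0,0,0],[0,0,0]],
])

```text
t: 4.1
tool_pos: [0.4691, -0.3399, 0.1605]
tool_rot: [1.793, 2.578, -0.008]
contact_force: [0.1, 0.1, 0.4]
opening: 0.085
grip_force: 0.0
```

```bash
python3 - <<'E'
from h import *
d=grab('wrist');cv2.imwrite('pics/w2.png',d['color'])
print('or',blobs(d,(3,140,90),(20,255,255),15)[1])
print('jar proj',proj(d,[.496,-.4155,.04]))
E
```

```text
or [(228, [552.7, 8.6], [544, 0, 16, 18]), (344, [385.1, 243.5], [374, 215, 45, 62]), (277, [263.3, 252.9], [242, 238, 64, 33])]
jar proj [282.14297561 281.56709058]
```

View pics/w2.png

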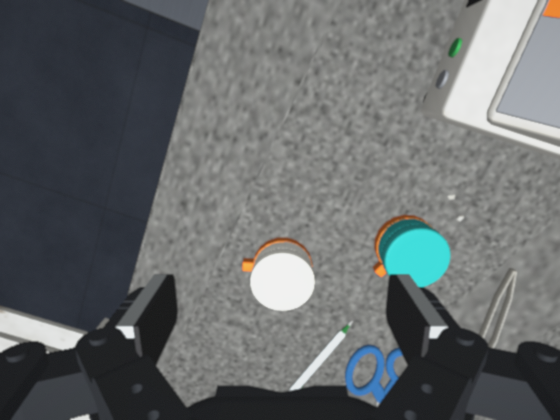

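The closer wrist view shows the lid at (282,281) and the lug at (247,266).

```bash
python3 - <<'E'
from h import *
d=grab('wrist')
m,_=blobs(d,(0,0,190),(180,60,255)); n,l=cv2.connectedComponents(m); k=l[285,282]
ys,xs=np.nonzero(l==k); e=cv2.fitEllipse(cv2.convexHull(np.stack([xs,ys],1).astype(np.float32)));print(e)
m,_=blobs(d,(3,140,90),(20,255,255))
b=[.496,-.4155]
J=plane(d,*e[0],[0,0,.04]); print('J',J)
ys,xs=np.nonzero(m[255:275,238:252]);u,v=xs.mean()+238,ys.mean()+255;print(u,v)
L=plane(d,u,v,[0,0,.011]);q=L-J;print('lug r',np.hypot(*q[:2]),'ang',np.degrees(np.arctan2(q[1],q[0])))
t=np.radians(20);Rt=frame([0,0,1],[np.cos(t),np.sin(t),0])
need([J[0],J[1],.018],Rt)
E
```

```text
((281.50665283203125, 279.4740295410156), (57.64143371582031, 64.38549041748047), 90.77530670166016)
J [ 0.49573362 -0.41536     0.04      ]
246.64545454545456 262.6454545454545
lug r 0.03380551572287654 ang -163.72614766377944
t 4.2 pos [ 0.4697 -0.341   0.162 ] F [ 0.2 -0.6 -0.2] open 0.0853 q [-0.75 -0.02  1.77 -0.    1.39 -1.11]
 shift now [-1.56 -0.02  2.89]
 turn [-0.01  0.05  0.04]  shift after turn [-1.57 -0.02  2.88]
```

```bash
python3 - <<'E'
from h import *
J=np.array([.4957,-.4154])
for cam,lo in(('wrist',(3,120,80)),('scene',(3,120,80))):
    d=grab(cam); m,_=blobs(d,lo,(22,255,255)); ys,xs=np.nonzero(m)
    P=np.array([plane(d,u,v,[0,0,.011])[:2]-J for u,v in zip(xs,ys)]); r=np.hypot(*P.T); a=np.degrees(np.arctan2(P[:,1],P[:,0]))%360
    k=(r>.0315)&(r<.045); print(cam,k.sum(),'mean',a[k].mean(),np.median(a[k]),'pct',np.percentile(a[k],[5,95]),'rmax',r[k].max(), 'outer', a[k&(r>.035)].mean())
    if cam=='wrist':
        for v in range(256,276): print(v,''.join('#' if m[v,u] else '.' for u in range(236,270)))
E
```

```text
wrist 93 mean 197.01486940155507 196.5675899869473 pct [186.95203618 206.48684342] rmax 0.03857579532293257 outer 196.99224458708986
256 ........###......###..............
257 ........###########...............
258 .......############...............
259 .......###########................
260 ......############................
261 ......############................
262 ......############................
263 ......###########.................
264 ......###########.................
265 ......##########..................
266 ......##########..................
267 ......##########..................
268 ......#########...................
269 ..................................
270 ..................................
271 ..................................
272 ..................................
273 ..................................
274 ..................................
275 ..................................
scene 48 mean 204.22048280212582 202.5397134676243 pct [166.78638389 243.44934895] rmax 0.044974751133135656 outer 204.92178725903162
```

play_rows([
  [1,[-0.8,0,0],[0,0.05,0]],
  [1,[-0.77,0,0.3],[0,0,0]],
  [1,[0,-0.02,0.6],[0,0,0]],
  [1,[0,0,0.6],[0,0,0]],
  [1,[0,0,0.6],[0,0,0]],
  [1,[0,0,0.5],[0,0,0]],
  [1,[0,0,0.28],[0,0,0]],
  [1,[0,0,0],[0,0,0]],
])

```text
t: 5.3
tool_pos: [0.4929, -0.4131, 0.0133]
tool_rot: [-1.79, -2.571, 0.001]
contact_force: [-0.6, -0.1, 1.1]
opening: 0.0852
grip_force: 0.0
```

```bash
python3 - <<'E'
from h import *
t=np.radians(20);Rt=frame([0,0,1],[np.cos(t),np.sin(t),0])
need([.4957,-.4154,.018],Rt)
E
```

```text
t 5.3 pos [ 0.4929 -0.4131  0.0133] F [-0.6 -0.1  1.1] open 0.0852 q [-0.81  0.29  1.7  -0.    1.17 -1.17]
 shift now [-0.06  0.04 -0.09]
 turn [-0.04 -0.05  0.04]  shift after turn [-0.06  0.04 -0.09]
```

play_rows([
  [1,[-0.06,0.04,-0.09],[0,0,0]],
  [0.6,[0,0,0],[0,0,0]],
  [0.4,[0,0,0],[0,0,0]],
  [0.4,[0,0,0],[0,0,0]],
  [0.4,[0,0,0],[0,0,0]],
  [0.4,[0,0,0],[0,0,0]],
], force=60)

```text
t: 6.05
tool_pos: [0.4957, -0.4152, 0.0179]
tool_rot: [-1.79, -2.572, 0.001]
contact_force: [0.4, -0.1, 0.2]
opening: 0.0342
grip_force: 0.0
```

```bash
python3 - <<'E'
from h import *
a=grab('scene');c=a['color'][205:305,340:480];cv2.imwrite('pics/s2.png',cv2.resize(c,None,fx=5,fy=5,interpolation=cv2.INTER_CUBIC))
E
```

```text
(no output)
```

View pics/s2.png

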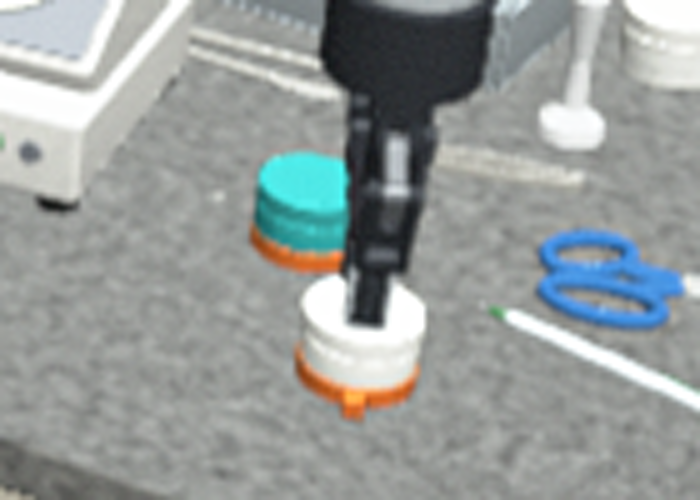

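The fingers closed above the lid, with the near fingertip at scene (414,270). The jar is undisturbed, with its lug at (410,286). I'll measure the true tip height.

```bash
python3 - <<'E'
from h import *
a=grab('scene');J=np.array([.4957,-.4154]);t=np.radians(20)
for z in (.02,.03,.04,.05,.06):print(z,proj(a,[*(J-.017*np.array([np.cos(t),np.sin(t)])),z]),proj(a,[*(J-.029*np.array([np.cos(t),np.sin(t)])),z]))
o=ctrl.get_obs();print(o['tool_pos'],o['opening'],o['grip_force'],o['contact_force'],o['effort'])
E
```

```text
0.02 [410.62782686 277.26190263] [410.70147126 280.0679624 ]
0.03 [411.16233787 273.76521488] [411.24062569 276.55221809]
0.04 [411.70051205 270.2445633 ] [411.78350556 273.0121808 ]
0.05 [412.24238717 266.69970069] [412.3301496  269.44759784]
0.06 [412.78800154 263.13037646] [412.88059712 265.85821305]
[ 0.49575508 -0.41521342  0.01797363] 0.034076218523899145 0.0 [ 0.13084945 -0.33040628 -0.21179017] [ 5.84070985e-04 -4.49175096e+01 -3.24278641e+01 -6.53654512e-03
  2.57471320e-02 -1.98457016e-06]
```

play_rows([
  [1,[0,0,0],[0,0,0]],
  [1,[0,0,0],[0,0,0]],
  [1,[0,0,0],[0,0,0]],
  [1,[0,0,0.2],[0,0,0]],
  [1,[0,0,0.1],[0,0,0]],
  [1,[0,0,0],[0,0,0]],
])

```text
t: 6.9
tool_pos: [0.4951, -0.4146, 0.0018]
tool_rot: [-1.789, -2.57, 0.0]
contact_force: [-0.8, -0.9, 0.1]
opening: 0.0856
grip_force: 0.0
```

play_rows([
  [0.6,[0,0,0],[0,0,0]],
  [0.6,[0,0,0],[0,0,0]],
  [0.6,[0,0,0],[0,0,0]],
  [0.6,[0,0,0],[0,0,0]],
], force=40)

```text
t: 7.4
tool_pos: [0.4963, -0.4158, 0.0039]
tool_rot: [-1.791, -2.573, 0.001]
contact_force: [1.0, -0.6, 3.8]
opening: 0.0563
grip_force: 43.0
```

```bash
python3 - <<'E'
from h import *
a=grab('scene')
g=cv2.cvtColor(a['color'],cv2.COLOR_BGR2GRAY)
for v in range(252,292): print(v,*['%3d'%x for x in g[v,396:428:2]])
E
```

```text
252 111 121 130 133 138 136 126  62  38  36  70  79  51  40 136 157
253 120 120 123 129 132 131 117  63  36  41  69  74  42  40 151 159
254 148 126 125 133 131 136 105  47  40  38  71  70  41  56 166 167
255 137 136 150 165 153 167 106  38  37  40  58  56  39  66 169 166
256 119 127 146 159 153 159  89  35  40  40  38  41  37  80 160 164
257 120 124 126 133 133 137  64  42  41  36  39  44  40  85 156 155
258 138 134 132 131 130 136  57  42  39  43  45  53  39  93 155 150
259 156 156 148 145 142 151  69  34  43  57  59  59  34 106 158 157
260 156 161 150 150 153 205 185  42  42  66  62  58  33 114 161 159
261 151 162 159 153 227 255 255  55  55  94  82  70  35 129 160 165
262 149 162 161 219 255 255 255  75  52  98  89  90  32 142 158 159
263 148 159 156 255 255 255 255  85  43  69  78  86  36 176 155 148
264 156 150 163 255 255 254 255  94  38  48  57  51  45 254 167 154
265 152 149 183 255 254 254 255 133  36  33  34  51 115 255 212 164
266 151 156 179 255 254 254 255 162  45  43  37 161 233 255 254 166
267 154 165 159 255 255 255 255 159  41  61  49 221 255 255 255 156
268 153 157 
[... 919 characters left out ...]
 231 216 152 153 159
282 155 154 132 100 102 142 180 214 223 227 225 215 170 118 156 162
283 149 148 159 132 107 109 135 188 193 183 178 164 120 129 167 165
284 155 155 160 159 126 117 139 192 178 131 130 130 122 141 167 152
285 163 161 158 150 142 126 133 174 167 129 131 130 132 157 162 148
286 150 164 151 147 148 140 120 130 139 135 132 153 146 158 157 151
287 149 157 150 160 146 152 129 126 135 148 148 159 159 151 165 159
288 160 155 143 161 159 154 138 127 142 159 162 151 153 150 159 161
289 154 165 147 155 159 152 157 140 144 159 165 154 152 152 150 156
290 138 167 158 153 152 144 161 160 153 162 158 158 155 160 148 150
291 147 153 154 143 154 149 154 156 151 159 154 148 148 163 152 149
```

play_rows([
  [1,[0,0,0],[0,0,0]],
  [1,[0,0,0],[0,0,0]],
  [1,[0,0,0.18],[0,0,0]],
  [1,[0,0,0],[0,0,0]],
  [0.6,[0,0,0],[0,0,0]],
  [0.6,[0,0,0],[0,0,0]],
  [0.6,[0,0,0],[0,0,0]],
  [0.6,[0,0,0],[0,0,0]],
], force=50)

```text
t: 8.45
tool_pos: [0.496, -0.4156, -0.0054]
tool_rot: [-1.791, -2.573, 0.001]
contact_force: [1.3, -0.2, 2.1]
opening: 0.0565
grip_force: 53.5
```

```bash
python3 - <<'E'
from h import *
a=grab('scene')
g=cv2.cvtColor(a['color'],cv2.COLOR_BGR2GRAY)
for v in range(266,286): print(v,*['%3d'%x for x in g[v,400:424:2]])
E
```

```text
266 163 255 254 255 255  38  77  96  99  80 129 255
267 153 255 255 255 255  35  56  65  64  52 114 255
268 153 255 255 255 255  69  38  46  45  39 167 255
269 152 204 255 255 255 108  36  35  47 104 228 255
270 154 166 252 255 251 125  43  47  73 214 255 255
271 155 163 216 254 242 112  49  53  93 254 255 255
272 157 194 188 223 202  89  45  46  99 255 255 252
273 156 205 191 207 168  76  48  44 106 255 253 231
274 160 180 228 201 166  72  43  43 115 245 238 227
275 157 174 227 228 159  55  43  39 137 238 229 238
276 145 175 204 233 162  48  53  42 160 236 230 237
277 126 174 198 217 168  48  55  44 185 250 236 225
278  96 176 194 214 165  46  50  35 195 251 235 223
279  79 154 195 209 180 124 106  79 192 239 232 214
280  93 110 178 211 209 197 179 156 205 233 229 200
281 128  91 136 190 216 226 223 220 227 232 220 159
282 148 100 101 142 178 216 221 230 226 219 173 122
283 159 133 104 113 127 189 191 184 181 172 125 124
284 161 156 126 115 124 191 179 130 129 131 122 139
285 156 148 144 124 127 175 172 129 130 129 141 157
```

```bash
cat >> h.py <<'E'
def slotdir(phi,yaw=0):
    return R.from_euler('z',yaw,degrees=True).apply(np.cos(phi)*np.array([0,-1,0])+np.sin(phi)*np.array([-.866,0,-.5]))
def nrm(yaw=0): return R.from_euler('z',yaw,degrees=True).apply([-.5,0,.866])
LUG=None
def toolfor(phi,yaw=0,a=177.0):
    "tool rotation with lug along slotdir; a = angle from tool y to lug, ccw seen from above"
    n=nrm(yaw); return frame(n,R.from_rotvec(n*np.radians(-a)).apply(slotdir(phi,yaw)))
E
python3 - <<'E'
from h import *
o=ctrl.get_obs();M=R.from_rotvec(o['tool_rot']).as_matrix();print('tool y ang',np.degrees(np.arctan2(M[1,1],M[0,1])))
need([.574,-.163,.27],toolfor(.35))
E
```

```text
tool y ang 20.30868713903842
t 8.5 pos [ 0.4961 -0.4156 -0.0054] F [-0.3 -1.1  1.8] open 0.0565 q [-0.81  0.32  1.69 -0.    1.14 -1.16]
 shift now [ 4.22  3.19 -5.5 ]
 turn [-2.68 -2.87 -6.43]  shift after turn [-2.44  6.03 -3.99]
```

play_rows([
  [0.6,[0,0,-0.2],[0,0,0]],
  [0.6,[0,0,-0.6],[0,0,0]],
  [0.6,[0,0,-1],[0,0,0]],
  [0.6,[0,0,-1],[0,0,0]],
  [0.6,[0,0,-1],[0,0,0]],
  [0.6,[0,0,-1],[0,0,0]],
  [0.6,[0,0,-0.6],[0,0,0]],
])

```text
t: 9.38
tool_pos: [0.4978, -0.4166, 0.2679]
tool_rot: [-1.793, -2.575, 0.002]
contact_force: [0.7, -0.1, -1.0]
opening: 0.0565
grip_force: 53.5
```

```bash
python3 - <<'E'
from h import *
need([.574,-.163,.27],toolfor(.35))
print(ctrl.get_obs()['contact_force'],ctrl.get_obs()['grip_force'])
E
```

```text
t 9.38 pos [ 0.4978 -0.4166  0.2679] F [ 0.7 -0.1 -1. ] open 0.0565 q [-0.81  0.08  1.48 -0.    1.58 -1.16]
 shift now [ 4.23  3.19 -0.04]
 turn [-2.68 -2.85 -6.43]  shift after turn [0.21 5.24 0.73]
[ 0.73204393 -0.11991982 -1.005166  ] 53.50515961647034
```

play_rows([
  [0.6,[0,0,0],[-0.335,-0.356,-0.804]],
  [0.6,[0,0,0],[-0.335,-0.356,-0.804]],
  [0.6,[0,0,0],[-0.335,-0.356,-0.804]],
  [0.6,[0,0,0],[-0.335,-0.356,-0.804]],
  [0.6,[0,0,0],[-0.335,-0.356,-0.804]],
  [0.6,[0,0,0],[-0.335,-0.356,-0.804]],
  [0.6,[0,0,0],[-0.335,-0.356,-0.804]],
  [0.6,[0,0,0],[-0.335,-0.356,-0.804]],
])

```text
t: 10.38
tool_pos: [0.497, -0.4156, 0.2639]
tool_rot: [0.383, 2.596, 0.108]
contact_force: [-0.3, -0.0, -1.2]
opening: 0.0568
grip_force: 53.4
```

play_rows([
  [0.6,[0,0.9,0],[0,0,0]],
  [0.6,[0.1,0.9,0],[0,0,0]],
  [0.6,[0.1,0.9,0.1],[0,0,0]],
  [0.6,[0,0.9,0.1],[0,0,0]],
  [0.6,[0,0.9,0],[0,0,0]],
  [0.6,[0,0.7,0],[0,0,0]],
  [0.6,[0,0,0],[0,0,0]],
  [0.6,[0,0,0],[0,0,0]],
])

```text
t: 11.38
tool_pos: [0.5596, -0.1648, 0.2888]
tool_rot: [0.389, 2.597, 0.107]
contact_force: [0.2, -0.1, -1.5]
opening: 0.0567
grip_force: 53.8
```

```bash
python3 - <<'E'
from h import *
need([.574,-.163,.27],toolfor(.35))
d=grab('wrist'); cv2.imwrite('pics/w3.png',d['color'])
print('or',blobs(d,(3,130,90),(20,255,255),10)[1]);print('red',blobs(d,(170,90,90),(180,255,255),10)[1]); print('bl',blobs(d,(98,120,60),(125,255,255),100)[1])
E
```

```text
t 11.38 pos [ 0.5596 -0.1648  0.2888] F [ 0.2 -0.1 -1.5] open 0.0567 q [-0.55 -0.43  1.96  0.29  1.17 -1.88]
 shift now [-0.05  0.05  0.47]
 turn [ 0.01 -0.03 -0.  ]  shift after turn [-0.05  0.05  0.47]
or [(117, [253.8, 91.4], [247, 86, 14, 12]), (208, [99.1, 108.4], [74, 103, 50, 19]), (48, [65.4, 125.4], [62, 121, 8, 11]), (914, [259.6, 232.4], [198, 211, 143, 59])]
red []
bl [(1915, [275.5, 146.9], [230, 104, 85, 86]), (1112, [24.5, 189.4], [0, 162, 57, 48])]
```

View pics/w3.png

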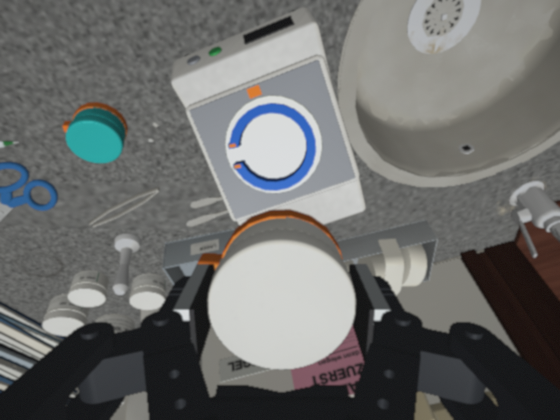

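The wrist view shows the cup ring at (275,147), its slot dots at (233,146) and (237,167), and the mark at (254,91). The held jar's lid is at (283,300) and its lug at (208,262).

```bash
cat > cup.py <<'E'
from h import *
o=ctrl.get_obs(); d=grab('wrist'); B=np.eye(4);B[:3,:3]=R.from_rotvec(o['tool_rot']).as_matrix();B[:3,3]=o['tool_pos']
def ell(d,win):
    x0,y0,x1,y1=win; m,_=blobs(d,(98,120,60),(125,255,255)); ys,xs=np.nonzero(m[y0:y1,x0:x1])
    return cv2.fitEllipse(cv2.convexHull(np.stack([xs+x0,ys+y0],1).astype(np.float32)))
ew=ell(d,(225,95,320,195)); print('ell',ew, 'fx',d['fx'])
# jar in tool frame: lid plane tool z=-.0454
Ti=np.linalg.inv(B)
lm,_=blobs(d,(0,0,170),(180,40,255)); n,l=cv2.connectedComponents(lm); k=l[305,283]; ys,xs=np.nonzero((l==k)); q=ys>265
h=cv2.convexHull(np.stack([xs,ys],1).astype(np.float32)); ej=cv2.fitEllipse(h); print('lid ell',ej)
P=(B@[0,0,-.0454,1])[:3]; z=B[:3,2]
J=Ti@np.append(plane(d,*ej[0],P,z),1); print('lid in tool',J[:3].round(4))
om,_=blobs(d,(3,130,90),(20,255,255)); ys,xs=np.nonzero(om); P2=(B@[0,0,-.0174,1])[:3]
W=np.array([(Ti@np.append(plane(d,u,v,P2,z),1))[:2] for u,v in zip(xs,ys)])-J[:2]; r=np.hypot(*W.T); a=np.degrees(np.arctan2(W[:,1],W[:,0]))
k=(r>.0315)&(r<.042)&(xs<260)&(ys>200); print('lug px',k.sum(),'tool ang',np.median(a[k]),np.percentile(a[k],[5,95]),'rmax',r[k].max(),'uv',xs[k].mean(),ys[k].mean())
# triangulate rim centre with scene/top
rays=[ray(d,*ew[0])]
c,s=grab('top'),grab('scene')
A=np.zeros((3,3));b=np.zeros(3)
E2=[(333.96,178.14),(339.98,190.24)]
for cc,rr in rays+[ray(c,*E2[0]),ray(s,*E2[1])]:
    p=np.eye(3)-np.outer(rr,rr);A+=p;b+=p@cc
X=np.linalg.solve(A,b);print('rim tri',X, 'wrist px',proj(d,X),'top',proj(c,X),'scene',proj(s,X))
# scale check: ring major axis 77 mm
cc,rr=rays[0]; dep=d['fx']*.077/max(ew[1]); fz=(d['T'][:3,:3].T@rr)[2]; print('from size',cc+rr*dep/fz)
E
python3 cup.py
```

```text
ell ((272.8419494628906, 146.3726348876953), (84.37713623046875, 85.94581604003906), 158.7979736328125) fx 359.49096537119004
lid ell ((281.3091735839844, 304.5301208496094), (128.2657470703125, 146.67958068847656), 91.09676361083984)
lid in tool [ 0.0011 -0.0012 -0.0454]
lug px 135 tool ang -79.95077801406885 [-83.62005848 -75.57590194] rmax 0.03796663823187844 uv 206.45185185185184 258.94074074074075
rim tri [ 0.60818379 -0.16301513  0.13141765] wrist px [272.81403328 147.2593542 ] top [334.01347279 178.21201088] scene [339.76746803 190.40401862]
from size [ 0.60629356 -0.16263594  0.1327446 ]
```

```bash
python3 - <<'E'
from h import *
d=grab('wrist'); rim=np.array([.6082,-.1630,.1315]); yaw=0
for i in range(3):
    n=nrm(yaw); C=rim-.016*n; M=plane(d,253.8,91.4,C-.004*n,n); v=M-C; v-=n*(v@n); yaw+=np.degrees(np.arcsin(np.cross(slotdir(np.pi/2,yaw),v/np.linalg.norm(v))@n))/np.cos(np.pi/6)
    print('mark r',np.linalg.norm(v),'yaw',yaw)
m,_=blobs(d,(0,100,120),(14,255,255),3);print([b for b in _ if 220<b[1][0]<260 and 130<b[1][1]<180])
for uv in((233,146),(237,167),(235,156.5)):
    p=plane(d,*uv,rim,n)-rim; e1=slotdir(0,yaw);e2=slotdir(np.pi/2,yaw); print(uv,'r',np.linalg.norm(p),'phi',np.arctan2(p@e2,p@e1))
# slot gap from blue mask: ring at r 34
mb,_=blobs(d,(98,120,60),(125,255,255))
ph=np.radians(np.arange(-40,80,1)); g=[]
for f in ph:
    u,v=proj(d,rim+.034*slotdir(f,yaw)).round().astype(int); g.append(mb[v,u]==0)
print('gap deg',np.degrees(ph[np.array(g)]).round())
E
```

```text
mark r 0.05136213921736649 yaw 3.739823326137806
mark r 0.05138760796611592 yaw 4.585211570567737
mark r 0.05138891287768796 yaw 4.775554719570599
[(12, [232.9, 144.9], [231, 144, 5, 3]), (12, [237.8, 165.8], [236, 165, 5, 3])]
(233, 146) r 0.03647799253284812 phi 0.3922547445855906
(237, 167) r 0.03828864732538935 phi -0.13060205505840525
(235, 156.5) r 0.03610575639457621 phi 0.12667324001946956
gap deg [-10.  -9.  -8.  -7.  -6.  -5.  -4.  -2.  -1.   0.   1.   2.   3.   4.
   5.   6.   7.   8.   9.  10.  11.  12.  13.  14.  15.  16.  17.  18.
  19.  20.  21.  22.  23.  24.  25.  26.  27.]
```

```bash
cat > tgt.py <<'E'
from h import *
import sys
yaw=5; n=nrm(yaw); C=np.array([.6082,-.1630,.1315])-.016*n
h,phi=float(sys.argv[1]),float(sys.argv[2]); Rt=toolfor(phi,yaw,176)
dx,dy=(float(x) for x in sys.argv[3:5]) if len(sys.argv)>3 else (0,0)
need(C+n*(h-.0054)+Rt@[-.0005,.0006,0],Rt)
o=ctrl.get_obs();p=np.array(o['tool_pos'])-C;M=R.from_rotvec(o['tool_rot']).as_matrix();f=M.T@np.array(o['contact_force']);print('height now mm',1e3*(p@n+.0054),'off tool',(M.T@(p-n*(p@n))*1e3).round(1),'F tool',f.round(1),'torq tool',(M.T@np.array(o['wrist_torque'])).round(2),'grip',o['grip_force'])
E
python3 tgt.py .026 .15
```

```text
t 11.62 pos [ 0.5598 -0.1657  0.2888] F [-0.6 -0.4 -1.7] open 0.0567 q [-0.55 -0.43  1.96  0.29  1.17 -1.88]
 shift now [ 0.7  -0.16  3.12]
 turn [-0.3   0.03 -2.11]  shift after turn [ 0.72 -0.08  3.12]
height now mm 181.9044278476621 off tool [-33.6  14.9  -0.3] F tool [ 1.2 -0.8  1.2] torq tool [0.06 0.31 0.02] grip 53.78884792327881
```

play_rows([
  [0.6,[0,0,0],[-0.1,0.01,-0.7]],
  [0.6,[0,0,0],[-0.1,0.01,-0.7]],
  [0.6,[0,0,0],[-0.1,0.01,-0.71]],
  [0.6,[0.4,-0.08,0.6],[0,0,0]],
  [0.6,[0.32,0,0.7],[0,0,0]],
  [0.6,[0,0,0.7],[0,0,0]],
  [0.6,[0,0,0.5],[0,0,0]],
  [0.6,[0,0,0.4],[0,0,0]],
])

```text
t: 12.62
tool_pos: [0.6011, -0.1626, 0.1439]
tool_rot: [-0.01, 2.62, 0.061]
contact_force: [0.1, -0.1, -1.4]
opening: 0.0566
grip_force: 53.8
```

```bash
python3 tgt.py .026 .15
```

```text
t 12.62 pos [ 0.6011 -0.1626  0.1439] F [ 0.1 -0.1 -1.4] open 0.0566 q [-0.53 -0.2   2.04  0.38  0.91 -2.28]
 shift now [-0.01 -0.01  0.19]
 turn [ 0.01 -0.01 -0.  ]  shift after turn [-0.01 -0.01  0.19]
height now mm 35.66936790525243 off tool [-0.   1.1  0. ] F tool [ 0.6 -0.2  1.3] torq tool [0.01 0.38 0.01] grip 53.806689977645874
```

play_rows([
  [0.6,[0,0,0.15],[0,0,0]],
  [0.6,[0,0,0.1],[0,0,0]],
  [0.6,[0,0,0],[0,0,0]],
])

```text
t: 13.0
tool_pos: [0.6076, -0.1619, 0.1352]
tool_rot: [-0.011, 2.618, 0.059]
contact_force: [0.2, 0.4, -0.3]
opening: 0.0564
grip_force: 53.8
```

```bash
python3 tgt.py .018 .15; python3 - <<'E'
from h import *
d=grab('wrist');a=grab('scene')
f=lambda im,s:cv2.resize(im,None,fx=s,fy=s,interpolation=cv2.INTER_CUBIC)
A=f(a['color'][160:250,290:390],4);B=f(d['color'][150:400,120:440],1.2)
im=np.zeros((600,800,3),np.uint8);im[:A.shape[0],:A.shape[1]]=A;im[:B.shape[0],400:400+B.shape[1]]=B
cv2.imwrite('pics/c4.png',im)
E
```

```text
t 13.0 pos [ 0.6076 -0.1619  0.1352] F [ 0.2  0.4 -0.3] open 0.0564 q [-0.52 -0.18  2.03  0.38  0.88 -2.28]
 shift now [ 0.02 -0.01  0.14]
 turn [0.01 0.01 0.01]  shift after turn [ 0.02 -0.01  0.14]
height now mm 24.865382010156452 off tool [-1.4  1.2  0. ] F tool [0.  0.4 0.4] torq tool [0.02 0.3  0.02] grip 53.81007492542267
```

View pics/c4.png

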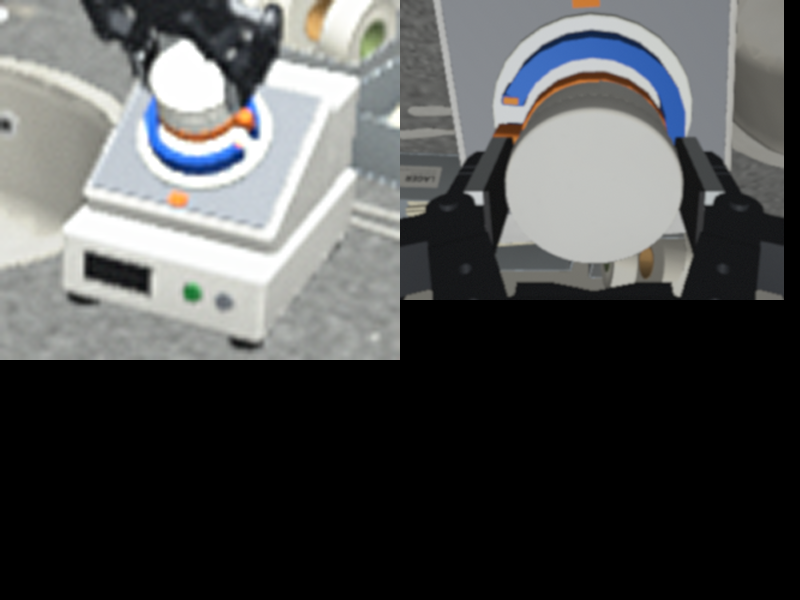

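The jar hovers over the cup. In the crop's scene half the lug is at (245,118), and dropping along the normal should put it between the slot dots. Descending gently to feel for it.

play_rows([
  [0.6,[0.02,-0.01,0.1],[0,0,0]],
  [0.6,[0,0,0.06],[0,0,0]],
  [0.6,[0,0,0.05],[0,0,0]],
  [0.6,[0,0,0],[0,0,0]],
])

```text
t: 13.6
tool_pos: [0.6116, -0.1614, 0.1244]
tool_rot: [-0.011, 2.619, 0.061]
contact_force: [1.3, -0.4, -1.2]
opening: 0.0566
grip_force: 54.7
```

```bash
python3 tgt.py .012 .15
```

```text
t 13.6 pos [ 0.6116 -0.1614  0.1244] F [ 1.3 -0.4 -1.2] open 0.0566 q [-0.51 -0.16  2.03  0.38  0.86 -2.28]
 shift now [-0.02 -0.01  0.03]
 turn [ 0.01 -0.    0.01]  shift after turn [-0.02 -0.01  0.03]
height now mm 13.499807843409696 off tool [0.6 1.3 0. ] F tool [-0.6 -0.5  1.7] torq tool [-0.01  0.32  0.01] grip 54.660871624946594
```

No contact force at 13.5 mm, which is below the estimated rim height. Going on down.

play_rows([
  [0.6,[0,0,0.06],[0,0,0]],
  [0.6,[0,0,0.05],[0,0,0]],
  [0.6,[0,0,0],[0,0,0]],
])

```text
t: 13.98
tool_pos: [0.6145, -0.1612, 0.1199]
tool_rot: [-0.011, 2.619, 0.06]
contact_force: [0.0, -0.2, -1.6]
opening: 0.0566
grip_force: 54.7
```

```bash
python3 tgt.py .006 .15
```

```text
t 13.97 pos [ 0.6145 -0.1612  0.1199] F [ 0.  -0.2 -1.6] open 0.0566 q [-0.51 -0.14  2.03  0.39  0.85 -2.29]
 shift now [-0.02 -0.01  0.04]
 turn [0.01 0.   0.01]  shift after turn [-0.02 -0.01  0.04]
height now mm 8.14436264987913 off tool [0.3 1.2 0. ] F tool [ 0.8 -0.3  1.4] torq tool [0.01 0.38 0.02] grip 54.6536386013031
```

play_rows([
  [0.6,[0,0,0.06],[0,0,0]],
  [0.6,[0,0,0.05],[0,0,0]],
  [0.6,[0,0,0],[0,0,0]],
])

```text
t: 14.35
tool_pos: [0.6172, -0.1612, 0.1171]
tool_rot: [-0.013, 2.619, 0.06]
contact_force: [-12.1, 2.3, 9.8]
opening: 0.0563
grip_force: 56.0
```

play_rows([
  [0.6,[0,0,0.04],[0,0,0]],
  [0.6,[0,0,0],[0,0,0]],
])

```text
t: 14.6
tool_pos: [0.6175, -0.1612, 0.1169]
tool_rot: [-0.015, 2.621, 0.06]
contact_force: [-29.5, 4.8, 23.4]
opening: 0.0566
grip_force: 57.8
```

```bash
python3 tgt.py 0 .15
```

```text
t 14.6 pos [ 0.6175 -0.1612  0.1169] F [-29.5   4.8  23.4] open 0.0566 q [-0.51 -0.13  2.02  0.38  0.85 -2.29]
 shift now [ 0.01 -0.01  0.08]
 turn [ 0.01 -0.01  0.03]  shift after turn [ 0.01 -0.01  0.08]
height now mm 4.0374270982478615 off tool [-0.8  1.1  0. ] F tool [ 14.    6.4 -34.7] torq tool [-0.39  2.44  0.06] grip 57.804014682769775
```

play_rows([
  [0.6,[0.02,0,-0.05],[0,0,0]],
  [0.6,[0,0,0],[0,0,0]],
])

```text
t: 14.85
tool_pos: [0.6168, -0.1615, 0.1169]
tool_rot: [-0.011, 2.617, 0.059]
contact_force: [-5.5, 1.1, 6.0]
opening: 0.0565
grip_force: 55.5
```

```bash
python3 tgt.py 0 .15
```

```text
t 14.85 pos [ 0.6168 -0.1615  0.1169] F [-5.5  1.1  6. ] open 0.0565 q [-0.51 -0.14  2.02  0.39  0.84 -2.29]
 shift now [-0.01 -0.    0.09]
 turn [0.   0.02 0.01]  shift after turn [-0.01 -0.    0.09]
height now mm 4.421195081587732 off tool [-0.2  0.8  0. ] F tool [ 1.8  1.5 -7.9] torq tool [-0.03  0.63  0.13] grip 55.51507651805878
```

play_rows([
  [0.6,[0.01,0,0.02],[0,0,0.2]],
  [0.6,[0,0,0.02],[0,0,-0.2]],
  [0.6,[0,0,0],[0,0,0]],
])

```text
t: 15.22
tool_pos: [0.6177, -0.1616, 0.1171]
tool_rot: [-0.014, 2.617, 0.058]
contact_force: [-17.8, 3.8, 18.5]
opening: 0.0565
grip_force: 57.1
```

```bash
python3 tgt.py 0 .15; python3 - <<'E'
from h import *
a=grab('scene');d=grab('wrist')
f=lambda im,s:cv2.resize(im,None,fx=s,fy=s,interpolation=cv2.INTER_CUBIC)
A=f(a['color'][165:220,310:375],6);B=f(d['color'][120:300,150:420],1.48)
im=np.zeros((340,800,3),np.uint8);im[:330,:390]=A[:330,:390];im[:266,400:400+B.shape[1]]=B[:266,:400]
cv2.imwrite('pics/c5.png',im)
E
```

```text
t 15.22 pos [ 0.6177 -0.1616  0.1171] F [-17.8   3.8  18.5] open 0.0565 q [-0.51 -0.13  2.02  0.39  0.84 -2.29]
 shift now [ 0.01 -0.    0.08]
 turn [0.   0.02 0.02]  shift after turn [ 0.01 -0.    0.08]
height now mm 4.121992760403266 off tool [-1.   0.6  0. ] F tool [  6.1   4.9 -24.7] torq tool [-0.18  1.25 -0.07] grip 57.094388008117676
```

View pics/c5.png

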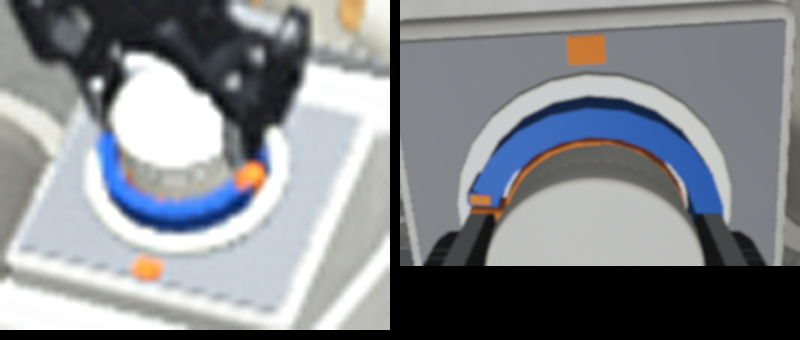

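The jar has dropped into the cup: the lug sits in the slot next to the dots, and the ring is below the rim. I'll ease the pressure and turn clockwise (+ about tool z), checking forces as I go.

play_rows([
  [0.6,[0.01,0,-0.025],[0,0,0.3]],
  [0.6,[0,0,0],[0,0,0.6]],
  [0.6,[0,0,0],[0,0,0.7]],
  [0.6,[0,0,0],[0,0,0.7]],
  [0.6,[0,0,0],[0,0,0.7]],
  [0.6,[0,0,0],[0,0,0]],
])

```text
t: 16.08
tool_pos: [0.6176, -0.1624, 0.1173]
tool_rot: [0.536, 2.572, 0.203]
contact_force: [-4.5, 0.5, 7.9]
opening: 0.0563
grip_force: 55.5
```

```bash
python3 tgt.py 0 1.571
```

```text
t 16.07 pos [ 0.6176 -0.1624  0.1173] F [-4.5  0.5  7.9] open 0.0563 q [-0.51 -0.13  2.02  0.39  0.84 -1.87]
 shift now [ 0.01 -0.01  0.09]
 turn [0.02 0.03 7.19]  shift after turn [-0.   -0.01  0.09]
height now mm 4.385313719617389 off tool [-1.1  0.3  0. ] F tool [ 0.3  0.8 -9. ] torq tool [0.33 0.16 0.02] grip 55.527475476264954
```

play_rows([
  [0.6,[0,0,0],[0,0,0.8]],
  [0.6,[0,0,0],[0,0,0.8]],
  [0.6,[0,0,0],[0,0,0.8]],
  [0.6,[0,0,0],[0,0,0.8]],
  [0.6,[0,0,0],[0,0,0.8]],
  [0.6,[0,0,0],[0,0,0.8]],
  [0.6,[0,0,0],[0,0,0.8]],
  [0.6,[0,0,0],[0,0,0]],
])

```text
t: 17.08
tool_pos: [0.6172, -0.1619, 0.1169]
tool_rot: [1.514, 2.23, 0.459]
contact_force: [-6.0, 0.5, 7.8]
opening: 0.0567
grip_force: 55.7
```

```bash
python3 tgt.py 0 1.571
```

```text
t 17.07 pos [ 0.6172 -0.1619  0.1169] F [-6.   0.5  7.8] open 0.0567 q [-0.51 -0.13  2.02  0.39  0.84 -1.09]
 shift now [-0.02 -0.    0.09]
 turn [0.03 0.01 1.59]  shift after turn [-0.02  0.    0.09]
height now mm 4.26387998168593 off tool [0.2 0.6 0. ] F tool [ 1.3 -0.9 -9.8] torq tool [0.45 0.23 0.08] grip 55.67404568195343
```

play_rows([
  [0.6,[0,0,0],[0,0,0.6]],
  [0.6,[0,0,0],[0,0,0.6]],
  [0.6,[0,0,0],[0,0,0.4]],
  [0.6,[0,0,0],[0,0,0.2]],
  [0.6,[0,0,0],[0,0,0]],
])

```text
t: 17.7
tool_pos: [0.6172, -0.1616, 0.1168]
tool_rot: [1.802, 2.048, 0.533]
contact_force: [-5.3, 1.3, 8.7]
opening: 0.0564
grip_force: 55.6
```

```bash
python3 tgt.py 0 1.571
```

```text
t 17.7 pos [ 0.6172 -0.1616  0.1168] F [-5.3  1.3  8.7] open 0.0564 q [-0.51 -0.13  2.02  0.39  0.84 -0.84]
 shift now [-0.02  0.    0.08]
 turn [ 0.03  0.   -0.21]  shift after turn [-0.02  0.    0.08]
height now mm 4.187110001556509 off tool [0.5 0.5 0. ] F tool [  1.8  -0.  -10.1] torq tool [0.49 0.28 0.02] grip 55.63772678375244
```

play_rows([
  [0.6,[0,0,0],[0,0,0.2]],
  [0.6,[0,0,0],[0,0,0.2]],
  [0.6,[0,0,0],[0,0,0]],
])

```text
t: 18.08
tool_pos: [0.6172, -0.1616, 0.1169]
tool_rot: [1.864, 2.003, 0.549]
contact_force: [-5.2, 1.4, 8.9]
opening: 0.0563
grip_force: 55.6
```

```bash
python3 tgt.py 0 1.571; python3 - <<'E'
from h import *
s=grab('scene')
print('scene or',[b for b in blobs(s,(3,130,110),(22,255,255),3)[1] if 310<b[1][0]<380 and 170<b[1][1]<225])
E
```

```text
t 18.07 pos [ 0.6172 -0.1616  0.1169] F [-5.2  1.4  8.9] open 0.0563 q [-0.51 -0.13  2.02  0.39  0.84 -0.78]
 shift now [-0.02  0.    0.08]
 turn [ 0.03  0.   -0.61]  shift after turn [-0.02  0.    0.08]
height now mm 4.19966010534005 off tool [0.6 0.5 0. ] F tool [  1.9   0.1 -10.3] torq tool [0.49 0.26 0.04] grip 55.639235973358154
scene or [(19, [335.8, 199.9], [334, 198, 5, 5]), (6, [334.0, 209.5], [333, 209, 3, 2])]
```

play_rows([
  [0.6,[0,0,0],[0,0,0.25]],
  [0.6,[0,0,0],[0,0,0.25]],
  [0.6,[0,0,0],[0,0,0]],
])

```text
t: 18.5
tool_pos: [0.6175, -0.1618, 0.1171]
tool_rot: [1.938, 1.945, 0.567]
contact_force: [-2.9, 1.8, 7.5]
opening: 0.0568
grip_force: 55.5
```

```bash
python3 tgt.py 0 1.571; python3 - <<'E'
from h import *
s=grab('scene')
print('scene or',[b for b in blobs(s,(3,130,110),(22,255,255),3)[1] if 310<b[1][0]<380 and 170<b[1][1]<225])
a=s['color'][165:220,305:370];cv2.imwrite('pics/c6.png',cv2.resize(a,None,fx=9,fy=9,interpolation=cv2.INTER_CUBIC))
E
```

```text
t 18.5 pos [ 0.6175 -0.1618  0.1171] F [-2.9  1.8  7.5] open 0.0568 q [-0.51 -0.13  2.02  0.39  0.84 -0.71]
 shift now [-0.02 -0.    0.08]
 turn [ 0.03  0.01 -1.1 ]  shift after turn [-0.02 -0.01  0.08]
height now mm 4.229237365418389 off tool [0.5 0.8 0. ] F tool [ 2.1  1.3 -7.8] torq tool [ 0.24  0.14 -0.45] grip 55.45398473739624
scene or [(19, [335.1, 199.8], [333, 198, 6, 5]), (6, [334.0, 209.5], [333, 209, 3, 2])]
```

View pics/c6.png

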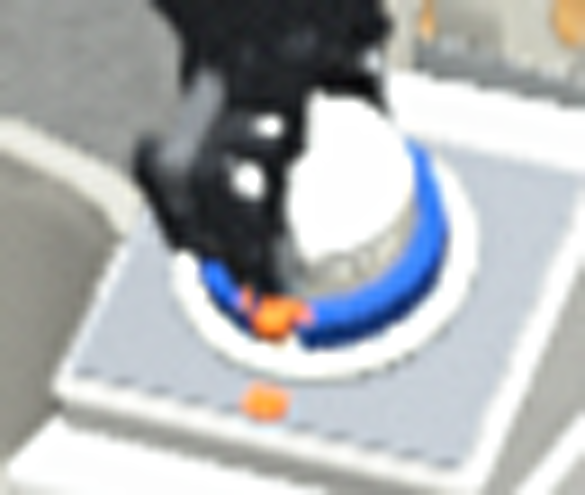

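The torque rise of −0.45 N·m shows the cup at its stop, and the lug sits between the dots and in line with the orange mark. Pressing lightly, then releasing.

play_rows([
  [0.6,[0,0,0.02],[0,0,0]],
  [0.6,[0,0,0],[0,0,0]],
  [0.7,[0,0,0],[0,0,0]],
  [0.8,[0,0,0],[0,0,0]],
  [1,[0,0,0],[0,0,0]],
  [1,[0,0,0],[0,0,0]],
  [1,[0,0,0],[0,0,0]],
])

```text
t: 19.42
tool_pos: [0.6161, -0.161, 0.1132]
tool_rot: [1.943, 1.946, 0.566]
contact_force: [0.4, -0.2, 0.4]
opening: 0.0854
grip_force: 0.0
```

play_rows([
  [1,[0,0,-0.2],[0,0,0]],
  [1,[0,0,-0.4],[0,0,0]],
  [1,[0,0,-0.6],[0,0,0]],
  [1,[0,0,-0.8],[0,0,0]],
  [1,[0,0,-0.8],[0,0,0]],
  [1,[0,0,-0.6],[0,0,0]],
  [1,[0,0,0],[0,0,0]],
  [1,[0,0,0],[0,0,0]],
])

```text
t: 20.42
tool_pos: [0.5312, -0.1685, 0.2596]
tool_rot: [1.944, 1.946, 0.566]
contact_force: [-0.2, 1.3, -0.5]
opening: 0.0855
grip_force: 0.0
```

```bash
python3 tgt.py 0 1.571; python3 - <<'E'
from h import *
yaw=5;n=nrm(yaw)
s=grab('scene');d=grab('wrist')
for nm,x in(('s',s),('w',d)): print(nm,'or',[b for b in blobs(x,(3,130,110),(22,255,255),4)[1]][:12])
# lid: bright low-sat blob; blue ring
for nm,x in(('s',s),('w',d)):
    print(nm,'bl',blobs(x,(98,120,60),(125,255,255),60)[1]); 
C=np.array([.6082,-.163,.1315])-.016*n
for k in (0,.002,.004,.006): 
    Ck=C+k*n; print(k,'lid s',proj(s,Ck+.04*n),'w',proj(d,Ck+.04*n),'lug tip s',proj(s,Ck+.008*n+.036*slotdir(1.571,yaw)),'w',proj(d,Ck+.012*n+.034*slotdir(1.571,yaw)))
m,_=blobs(d,(0,0,170),(180,40,255));nn,l,st,c=cv2.connectedComponentsWithStats(m)
print([(st[i].tolist(),c[i].round(1).tolist()) for i in range(1,nn) if st[i,4]>800])
m,_=blobs(s,(0,0,225),(180,25,255));nn,l,st,c=cv2.connectedComponentsWithStats(m)
print([(st[i].tolist(),c[i].round(1).tolist()) for i in range(1,nn) if st[i,4]>60 and 310<c[i][0]<370 and 165<c[i][1]<225])
E
```

```text
t 20.43 pos [ 0.5312 -0.1685  0.2596] F [-0.2  1.3 -0.5] open 0.0855 q [-0.62 -0.47  2.04  0.36  1.18 -0.7 ]
 shift now [-0.03  0.07  3.42]
 turn [-0.   -0.01 -1.12]  shift after turn [-0.04  0.07  3.42]
height now mm 170.9177258843991 off tool [ 1.  -2.8 -0. ] F tool [ 1.3 -0.4  0.4] torq tool [ 0.31 -0.05  0.01] grip 0.0
s or [(115, [42.5, 3.9], [25, 0, 35, 12]), (1749, [185.2, 37.2], [65, 6, 207, 59]), (4, [24.2, 20.5], [24, 19, 2, 4]), (55, [7.8, 24.5], [1, 20, 14, 10]), (56, [23.4, 27.5], [16, 22, 17, 11]), (45, [43.6, 28.7], [37, 25, 16, 10]), (61, [75.5, 34.1], [69, 25, 15, 15]), (14, [34.7, 29.6], [33, 26, 4, 8]), (38, [56.1, 31.7], [47, 27, 16, 8]), (33, [300.6, 28.6], [291, 26, 18, 5]), (11, [312.0, 27.6], [309, 26, 7, 4]), (68, [92.0, 37.4], [84, 31, 17, 13])]
w or [(35, [274.9, 161.2], [262, 158, 25, 12]), (104, [232.7, 186.5], [228, 181, 10, 12]), (9, [246.8, 181.4], [245, 181, 5, 2]), (76, [247.7, 188.2], [244, 184, 9, 10]), (8, [249.0, 201.6], [247, 201, 5, 2]), (8, [229.5, 299.0], [228, 298, 4, 3]), (89, [215.7, 312.9], [212, 301, 13, 28])]
s bl [(65, [168.7, 181.0], 
[... 353 characters left out ...]
2805 184.54368591] w [286.92119964 195.09072876] lug tip s [335.42151737 202.14921831] w [249.18628948 190.4329433 ]
0.004 lid s [338.5337831  184.08843572] w [286.95210936 195.70158574] lug tip s [335.32919034 201.71555546] w [248.99204029 190.9641447 ]
0.006 lid s [338.4442431  183.63219164] w [286.98342025 196.32037115] lug tip s [335.23666286 201.28095106] w [248.79548659 191.50164813]
[([467, 29, 56, 78, 2454], [495.8, 67.5]), ([188, 99, 202, 154, 11314], [298.1, 166.5]), ([238, 136, 99, 96, 5169], [287.0, 187.7]), ([390, 171, 61, 102, 4651], [422.0, 221.8])]
[([311, 170, 69, 50, 812], [347.8, 187.6]), ([324, 183, 34, 24, 154], [342.2, 198.2]), ([306, 202, 73, 29, 478], [338.5, 220.0])]
```

Released. The wrist view data put the lug at (248,188), between the slot dots (247,181) and (249,202), with the mark at (233,187). To make sure the jar is fully home, I'll press the lid lightly with shut fingers, and first check the angle numerically.

```bash
python3 - <<'E'
from h import *
yaw=5;n=nrm(yaw);d=grab('wrist')
for k in(0,.003):
    rim=np.array([.6082,-.163,.1315])+k*n;C=rim-.016*n
    e1,e2=slotdir(0,yaw),slotdir(np.pi/2,yaw)
    for nm,uv,q in(('mark',(232.7,186.5),C-.004*n),('dot',(246.8,181.4),rim),('dot',(249,201.6),rim),('lug',(247.7,188.2),C+.010*n)):
        p=plane(d,*uv,q,n)-q;print(k,nm,np.linalg.norm(p).round(4),np.degrees(np.arctan2(p@e2,p@e1)).round(1))
E
python3 tgt.py .055 1.8
```

```text
0 mark 0.0515 91.3
0 dot 0.0363 104.6
0 dot 0.0366 74.7
0 lug 0.0358 92.4
0.003 mark 0.0511 92.1
0.003 dot 0.0362 105.7
0.003 dot 0.036 75.8
0.003 lug 0.0355 93.6
t 20.57 pos [ 0.5312 -0.1681  0.2584] F [-0.1  0.2 -0. ] open 0.0852 q [-0.62 -0.47  2.05  0.36  1.18 -0.7 ]
 shift now [-0.04  0.09  2.3 ]
 turn [-0.02 -0.02  0.52]  shift after turn [-0.03  0.08  2.3 ]
height now mm 169.9289427794275 off tool [ 1.3 -3.5  0. ] F tool [ 0.2 -0.1 -0. ] torq tool [ 0.2   0.   -0.03] grip 0.0
```

play_rows([
  [0,[0,0.04,0.5],[0,0,0]],
  [0,[0,0,0.6],[0,0,0]],
  [0,[0,0,0.4],[0,0,0]],
  [0,[0,0,0.3],[0,0,0]],
  [0,[0,0,0.2],[0,0,0]],
  [0,[0,0,0],[0,0,0]],
], force=20)

```text
t: 21.32
tool_pos: [0.583, -0.1639, 0.1742]
tool_rot: [1.944, 1.947, 0.566]
contact_force: [-0.4, -0.0, 0.4]
opening: -0.0001
grip_force: 0.0
```

```bash
python3 tgt.py .045 1.8
```

```text
t 21.32 pos [ 0.583  -0.1639  0.1742] F [-0.4 -0.   0.4] open -0.0001 q [-0.55 -0.28  2.05  0.37  0.98 -0.7 ]
 shift now [-0.04  0.02  0.52]
 turn [-0.01 -0.01  0.52]  shift after turn [-0.03  0.03  0.52]
height now mm 71.01939388750168 off tool [ 1.2 -0.6 -0. ] F tool [ 0.  -0.1 -0.6] torq tool [0.23 0.01 0.03] grip 0.0
```

play_rows([
  [0,[0,0,0.2],[0,0,0]],
  [0,[0,0,0.15],[0,0,0]],
  [0,[0,0,0],[0,0,0]],
])

```text
t: 21.7
tool_pos: [0.5916, -0.1632, 0.1592]
tool_rot: [1.944, 1.947, 0.566]
contact_force: [-0.4, 0.1, -0.3]
opening: -0.0001
grip_force: 0.0
```

play_rows([
  [0,[0,0,0.08],[0,0,0]],
  [0,[0,0,0],[0,0,0]],
])

```text
t: 21.95
tool_pos: [0.5938, -0.1632, 0.1564]
tool_rot: [1.943, 1.946, 0.566]
contact_force: [0.6, -0.4, -0.0]
opening: -0.0001
grip_force: 0.0
```

play_rows([
  [0,[0,0,0.08],[0,0,0]],
  [0,[0,0,0],[0,0,0]],
])

```text
t: 22.2
tool_pos: [0.5957, -0.163, 0.1527]
tool_rot: [1.943, 1.946, 0.566]
contact_force: [0.5, 0.4, -0.0]
opening: 0.0002
grip_force: 0.0
```

```bash
python3 tgt.py .045 1.8
```

```text
t 22.2 pos [ 0.5957 -0.163   0.1527] F [ 0.5  0.4 -0. ] open 0.0002 q [-0.53 -0.23  2.04  0.37  0.93 -0.7 ]
 shift now [-0.03  0.02  0.02]
 turn [ 0.   -0.01  0.52]  shift after turn [-0.03  0.02  0.02]
height now mm 45.997948541426204 off tool [ 1.1 -0.2 -0. ] F tool [0.4 0.5 0.3] torq tool [0.22 0.01 0.  ] grip 0.0
```

play_rows([
  [0,[0,0,0.06],[0,0,0]],
  [0,[0,0,0],[0,0,0]],
])

```text
t: 22.45
tool_pos: [0.5972, -0.1629, 0.1501]
tool_rot: [1.943, 1.946, 0.566]
contact_force: [0.5, 0.1, -0.2]
opening: -0.0001
grip_force: 0.0
```

play_rows([
  [0,[0,0,0.06],[0,0,0]],
  [0,[0,0,0],[0,0,0]],
])

```text
t: 22.7
tool_pos: [0.5987, -0.1627, 0.1475]
tool_rot: [1.943, 1.946, 0.566]
contact_force: [-0.1, -0.3, -0.1]
opening: 0.0
grip_force: 0.0
```

play_rows([
  [0,[0,0,0.06],[0,0,0]],
  [0,[0,0,0],[0,0,0]],
])

```text
t: 22.95
tool_pos: [0.6002, -0.1626, 0.1449]
tool_rot: [1.943, 1.946, 0.566]
contact_force: [-0.7, 0.7, -0.2]
opening: 0.0
grip_force: 0.0
```

```bash
python3 tgt.py .045 1.8
```

```text
t 22.95 pos [ 0.6002 -0.1626  0.1449] F [-0.7  0.7 -0.2] open 0.0 q [-0.53 -0.21  2.04  0.38  0.91 -0.7 ]
 shift now [-0.03  0.02 -0.16]
 turn [ 0.   -0.01  0.52]  shift after turn [-0.03  0.02 -0.16]
height now mm 36.988736834101346 off tool [ 1.1 -0.2  0. ] F tool [ 0.7 -0.7 -0.2] torq tool [ 0.23 -0.01 -0.  ] grip 0.0
```

play_rows([
  [0,[0,0,0.05],[0,0,0]],
  [0,[0,0,0],[0,0,0]],
])

```text
t: 23.2
tool_pos: [0.6014, -0.1625, 0.1428]
tool_rot: [1.943, 1.946, 0.566]
contact_force: [0.2, 0.4, -1.1]
opening: -0.0002
grip_force: 0.0
```

play_rows([
  [0,[0,0,0.04],[0,0,0]],
  [0,[0,0,0],[0,0,0]],
])

```text
t: 23.45
tool_pos: [0.6025, -0.1624, 0.1412]
tool_rot: [1.943, 1.946, 0.566]
contact_force: [0.2, -0.4, -0.4]
opening: -0.0005
grip_force: 0.0
```

play_rows([
  [0,[0,0,0.03],[0,0,0]],
  [0,[0,0,0],[0,0,0]],
])

```text
t: 23.7
tool_pos: [0.6032, -0.1623, 0.1399]
tool_rot: [1.943, 1.946, 0.566]
contact_force: [0.3, -0.6, -0.4]
opening: -0.0001
grip_force: 0.0
```

```bash
python3 tgt.py .045 1.8
```

```text
t 23.7 pos [ 0.6032 -0.1623  0.1399] F [ 0.3 -0.6 -0.4] open -0.0001 q [-0.52 -0.2   2.04  0.38  0.9  -0.7 ]
 shift now [-0.03  0.01 -0.28]
 turn [ 0.   -0.01  0.52]  shift after turn [-0.03  0.02 -0.28]
height now mm 31.140919250722508 off tool [ 1.1 -0.1  0. ] F tool [-0.7  0.   0.4] torq tool [ 0.29 -0.06 -0.01] grip 0.0
```

play_rows([
  [0,[0,0,0.04],[0,0,0]],
  [0,[0,0,0],[0,0,0]],
])

```text
t: 23.95
tool_pos: [0.6042, -0.1622, 0.1381]
tool_rot: [1.943, 1.946, 0.566]
contact_force: [-0.4, -0.1, -1.4]
opening: 0.0002
grip_force: 0.0
```

play_rows([
  [0,[0,0,0.03],[0,0,0]],
  [0,[0,0,0],[0,0,0]],
])

```text
t: 24.2
tool_pos: [0.605, -0.1622, 0.1369]
tool_rot: [1.943, 1.946, 0.566]
contact_force: [0.8, 0.8, -0.5]
opening: -0.0001
grip_force: 0.0
```

play_rows([
  [0,[0,0,0.03],[0,0,0]],
  [0,[0,0,0],[0,0,0]],
])

```text
t: 24.45
tool_pos: [0.6058, -0.1622, 0.1361]
tool_rot: [1.943, 1.946, 0.566]
contact_force: [-2.3, -0.4, 3.2]
opening: 0.0003
grip_force: 2.1
```

```bash
python3 tgt.py .045 1.8
```

```text
t 24.45 pos [ 0.6058 -0.1622  0.1361] F [-2.3 -0.4  3.2] open 0.0003 q [-0.52 -0.18  2.03  0.38  0.89 -0.7 ]
 shift now [-0.03  0.01 -0.37]
 turn [ 0.   -0.01  0.53]  shift after turn [-0.03  0.01 -0.37]
height now mm 26.56020406674118 off tool [1.  0.2 0. ] F tool [-0.3 -0.4 -4. ] torq tool [ 0.52  0.03 -0.01] grip 2.089861723361537
```

play_rows([
  [0,[0,0,0.02],[0,0,0]],
  [0,[0,0,0],[0,0,0]],
])

```text
t: 24.7
tool_pos: [0.6059, -0.1623, 0.136]
tool_rot: [1.942, 1.948, 0.565]
contact_force: [-11.6, 0.8, 9.5]
opening: 0.0001
grip_force: 7.2
```

play_rows([
  [0,[0,0,0.015],[0,0,0]],
  [0,[0,0,0],[0,0,0]],
])

```text
t: 24.95
tool_pos: [0.606, -0.1623, 0.136]
tool_rot: [1.942, 1.949, 0.565]
contact_force: [-18.7, 1.8, 15.4]
opening: -0.0003
grip_force: 10.8
```

```bash
python3 tgt.py .045 1.8
```

```text
t 24.95 pos [ 0.606  -0.1623  0.136 ] F [-18.7   1.8  15.4] open -0.0003 q [-0.52 -0.18  2.03  0.38  0.89 -0.7 ]
 shift now [-0.03  0.   -0.37]
 turn [-0.01 -0.01  0.54]  shift after turn [-0.03  0.01 -0.37]
height now mm 26.37260996388678 off tool [0.9 0.4 0. ] F tool [  2.8  -8.6 -22.5] torq tool [1.7  0.32 0.01] grip 10.828343792818487
```

The lid doesn't move under 22 N, so the jar is home on the floor. Retracting.

play_rows([
  [0,[0,0,-0.1],[0,0,0]],
  [0,[0,0,-0.4],[0,0,0]],
  [0,[0,0,-0.7],[0,0,0]],
  [0,[0,0,-0.8],[0,0,0]],
  [0,[0,0,-0.6],[0,0,0]],
  [0,[0,0,-0.3],[0,0,0]],
  [0,[0,0,0],[0,0,0]],
  [0,[0,0,0],[0,0,0]],
])

```text
t: 25.95
tool_pos: [0.5341, -0.1682, 0.2579]
tool_rot: [1.945, 1.947, 0.566]
contact_force: [-0.7, -0.2, -0.9]
opening: -0.0001
grip_force: 0.0
```

```bash
python3 - <<'E'
from h import *
yaw=5;n=nrm(yaw);d=grab('wrist')
rim=np.array([.6082,-.163,.1315])+.003*n;C=rim-.016*n;e1,e2=slotdir(0,yaw),slotdir(np.pi/2,yaw)
for b in blobs(d,(3,130,110),(22,255,255),6)[1]:
    if abs(b[1][0]-247)<60 and abs(b[1][1]-190)<80:
        for nm,q in(('face',C-.004*n),('rim',rim),('lug',C+.01*n)):
            p=plane(d,*b[1],q,n)-q;print(b[:2],nm,np.linalg.norm(p).round(4),np.degrees(np.arctan2(p@e2,p@e1)).round(1))
s=grab('scene');print([b[:2] for b in blobs(s,(3,130,110),(22,255,255),3)[1] if 310<b[1][0]<380 and 170<b[1][1]<225])
E
```

```text
(33, [272.0, 161.8]) face 0.0238 157.0
(33, [272.0, 161.8]) rim 0.0265 161.4
(33, [272.0, 161.8]) lug 0.0257 160.2
(101, [230.1, 186.7]) face 0.0508 92.1
(101, [230.1, 186.7]) rim 0.0479 97.6
(101, [230.1, 186.7]) lug 0.0487 95.9
(14, [244.1, 181.9]) face 0.0375 98.2
(14, [244.1, 181.9]) rim 0.0359 105.4
(14, [244.1, 181.9]) lug 0.0363 103.2
(74, [244.8, 188.9]) face 0.0373 87.8
(74, [244.8, 188.9]) rim 0.0349 95.3
(74, [244.8, 188.9]) lug 0.0355 92.9
(9, [245.8, 202.4]) face 0.0406 68.9
(9, [245.8, 202.4]) rim 0.0365 75.4
(9, [245.8, 202.4]) lug 0.0376 73.3
[(19, [335.1, 200.1]), (8, [334.1, 209.2])]
```

Slot centre is at about 90°, and mark and lug are at about 92–93°, so nothing moved. Handing in.

```bash
python3 -c "
from station import ctrl
print(ctrl.finish_job())"
```

```text
the job is handed in; nothing more can be done
None
```

The jar is seated in the mixer cup with its lug in the slot, turned clockwise to the stop at the orange mark and released, and the job was handed in at about 26 s; the hand-in call gave no verdict.

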